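Close the candle mould past its cam

ROBOT

A 6-joint arm with a two-finger parallel gripper is mounted at the origin on the work surface. World frame = base frame: x ahead of the robot, y to its left, z up, the work surface at z = 0. Lengths are in mm, angles in degrees, forces in N, time in s.
With the tool pointing down it reaches from about 350 to 850 mm from the base axis. Payload 8.1 kg.
Tool frame: the origin (TCP) lies midway between the tips of the shut fingers; the grasp point (between the pads) lies 19 mm behind it (r.tcp_to_grasp is the distance from the TCP to the grasp point, in mm); z points along the fingers, y is the direction in which the jaws open and shut (so a half turn about z gives the same grasp; the last joint's range is limited). The gripper opens to 85 mm and grips with 20 to 120 N. Pads are 22 mm wide; open, the fingers measure 114 mm over their backs; the gripper's body (76 mm by 85 mm) begins 54 mm behind the grasp point. The pads swing forward as they close: fully open they stand 13 mm farther back than shut.
Start: joints at [-68.377, 7.471, 85.268, -0, 87.261, -4.893], TCP at [267.893, -536.879, 231.292] pointing down, gripper open.
Joint ranges: [-169.43, 169.43], [-51.17, 129.36], [1.28, 143.12], [-76.62, 256.62], [0, 156.53], [-152.29, 152.29]. Speed limits (degrees/s): [136.94, 136.94, 159.86, 180, 180, 180].

INTERFACE

Orientations are given as a 3x3 rotation matrix whose columns are the frame's x, y, z axes.
In Python, from station import r gives the robot as it stands.
- The arm moves only by the tool arm_command, never from a script. Its argument "commands" is a list of rows, each a list of 3 entries, a list of its own where there are three numbers: the shift along the world's x, y, z in m, then the turn, a rotation vector about the world's x, y, z in degrees, then the closure in counts, from 0 (fully open) to 255 (shut). A call has 1 to 5 rows; each row shifts and turns the pose as measured when the row begins; what a row does not reach is not made up. A row lasts 1/10 s, in which the tool goes at most 50 mm and 8.59 degrees, less where a joint would pass 70% of its speed; a pose out of reach is approached as far as the arm can. A call with a gripper value outside its range is refused whole. The fingers move at their own pace and stop on an object; the grip force is fixed at half the most. Time passes only in rows, so rows that do not move let the fingers close. It gives the time, the measured TCP pose, the force and the opening at its end, in the units of the state.
- r.get_obs(): the state, without advancing time (a new reading comes with each control period).
- r.snapshot(name): name is "side" or "top"; returns a dict with "img" (480x640x3 uint8, blue, green, red), "fx", "fy", "cx", "cy" (pixels), "R" (3x3) and "t" (3): a world point X has camera coordinates R X + t. Camera axes: x right, y down, z forward; pixel columns grow to the right and rows downward; lengths in mm; the calibration is good to about 2 mm. A picture is of the moment at which its call begins. There is no depth.
- r.job_done(): hands the job in, once; it reports no verdict.
The state is a dict: "time": time; "joint_pos": joint angles; "dq": joint speeds; "tau": joint torques, N m; "tcp_pos": TCP position; "eef_rot": TCP orientation; "contact_force": force on the tool from outside, world axes, zero at the start; "ft_torque": the same for the moment, N m; "grip_width": finger opening in mm.
Only numpy, scipy, OpenCV 4.12 (cv2) and the standard library are available. Lean on these libraries where they do the work, as an engineer would, in place of code of your own. Each camera call takes 0.05 s, during which the arm holds its last target.

TASK

Close the two-part candle mould on the wooden jig. First push the black peg to swing the red cam plate round until its low side (white mark) faces the brass roller of the slide, and only then push the aluminium slide forward between its rails until the mould halves meet. The slide is pushed, never lifted; leave the candles, mug and bowl where they stand, and leave the mould closed with the cam still at its low point.

Things in the scene. Friction and masses are not known exactly. Their poses are not given: they have to be found in the camera images.
- jig: Wooden base plate 260 x 250 x 15 mm, fixed at a varying place and yaw. Origin on the table surface; plate spans x -120..140, y -125..125 mm. +x is forward, the slide's closing direction. Two aluminium guide rails along x (12 wide, tops 33 mm above the table, x -105..80), slide between them on the line y = -50 mm; the cam at x 40, y 65 mm.
- slide: Aluminium sliding mould half, loose on the base between the rails (1.5 mm play a side), 100 long (x) x 70 wide x 40 mm high, about 0.45 kg, plain friction of a few N. Origin: centre of its underside, 15 mm above the table; flat rear face at x -50, notched front at x +50 mm, axes as the jig. Starts at jig x -11..-1 mm; home (halves touching) is jig x 35 mm.
- roller (a point): Top centre of the brass follower roller, radius 9 mm, 35 to 49 mm above the table, on a dark steel arm that reaches from the slide over the rail (slide x -33, y 115 mm). The cam blocks it unless the cam's low side faces it.
- fixed_half (a point): Centre of the top of the fixed steel mould half, on the jig in front of the slide: 43 (x) x 76 (y) mm, top 55 mm above the table; its near face, at jig x 85 mm, is where the slide's front must meet it.
- cam (a joint): Angle of the red cam plate, rad, counter-clockwise from above positive, stops at -3.5 and 3.5. 0: high side and peg point to jig -x, at the roller, slide blocked. 3.14 or -3.14: low side (white mark) faces the roller, peg points to jig +x; either will do. Starts in -1.7..1.7. Takes about 5 N at the peg, stays where left; with the slide still back it clears the roller all round.
- cam_axis (a point): Point on the cam's vertical axis at the plate's top face, 49 mm above the table (jig x 40, y 65 mm). The cam is an eccentric disc, radius 42, 13 mm thick, its centre 18 mm off the axis towards the peg: edge 60 mm from the axis on the peg's side, 24 mm on the low side.
- peg_top (a point): Centre of the top of the black peg on the cam plate: a free-turning plastic sleeve on a pin, diameter 14 mm, standing from 49 to 89 mm above the table, 48 mm from the cam axis, on the high side.
- candle_a: Bystander: standing beeswax candle, diameter 22, height 85 mm plus wick; origin under its centre. Light, tips easily.
- candle_b: Bystander: standing beeswax candle, diameter 22, height 75 mm plus wick; origin under its centre.
- mug: Bystander: white mug, diameter 76, height 90 mm; origin under its centre.
- bowl: Bystander: dark blue bowl, rim diameter 120, height 60 mm; origin under its centre.
There are look-alikes about, which are no part of the job. There is more than one size of the slide; the one meant has the size given above.

How it is judged:
By the outcome, as a careful person would: the job done as asked, in the order asked, and still so for the second after the job is handed in, with the robot touching nothing.
It also fails if it takes over 61 s, if anything falls off the work surface, if the arm or the gripper's body presses on something with over 40 N, if the wrist force passes 120 N, or if a joint passes its speed limit or range.

## Working session

There is one attempt and no reset: what is moved stays moved. The work goes in short steps, Python scripts to look and compute and a tool call to move; the robot and the scene stay as the last step left them, time stands still between calls to the robot, and variables do not carry over. Pictures are saved under pics/ and viewed, and the job is handed in when it is done.

Besides the shell and the picture viewer there is one more tool, called after ">>>" as name(argument=value, ...) on one line, values as JSON. arm_command: Moves the arm, as the interface text tells. Its arguments: {"type":"object","properties":{"commands":{"type":"array","items":{"type":"array"}}},"required":["commands"]}

```bash
mkdir -p pics; cat > h.py <<'E'
import numpy as np,cv2
from station import r
def snap(n,f):
    s=r.snapshot(n); cv2.imwrite('pics/'+f,s['img']); return s
def ray(s,u,v,z):
    d=s['R'].T@np.array([(u-s['cx'])/s['fx'],(v-s['cy'])/s['fy'],1]); c=-s['R'].T@s['t']
    return (c+d*(z-c[2])/d[2]).round(1)
def proj(s,X):
    p=s['R']@np.array(X,float)+s['t']; return (p[0]/p[2]*s['fx']+s['cx'],p[1]/p[2]*s['fy']+s['cy'])
E
python3 - <<'E'
from h import *
import pickle
a=snap('top','t0.png');b=snap('side','s0.png')
pickle.dump((a,b),open('s0.pkl','wb'))
o=r.get_obs();print(o['tcp_pos'],o['eef_rot'],o['contact_force'],o['time'])
for s in(a,b):print(-s['R'].T@s['t'],s['R'].round(2).tolist(),s['fx'])
E
```

```text
[ 267.69742215 -536.43129501  230.34792834] [[ 8.94835666e-01  4.46395310e-01 -5.98927926e-04]
 [ 4.46395687e-01 -8.94834366e-01  1.53237413e-03]
 [ 1.48103336e-04 -1.63858187e-03 -9.99998647e-01]] [0.14645284 0.19782297 0.48033023] 0.1
[ 321.57405234   40.79050486 1678.27309906] [[-0.01, -1.0, 0.02], [-1.0, 0.01, -0.08], [0.08, -0.02, -1.0]] 619.4160534802352
[ 380.57177702 1154.98366516  969.46857241] [[-1.0, -0.05, -0.02], [-0.01, 0.62, -0.79], [0.05, -0.78, -0.62]] 534.4603101894246
```

View pics/t0.png

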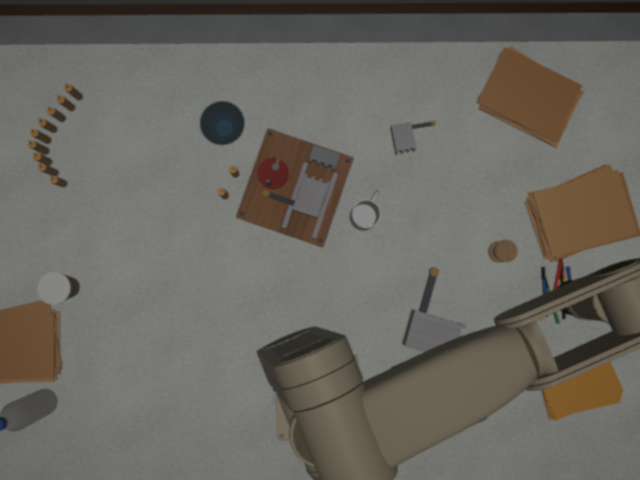

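View pics/s0.png

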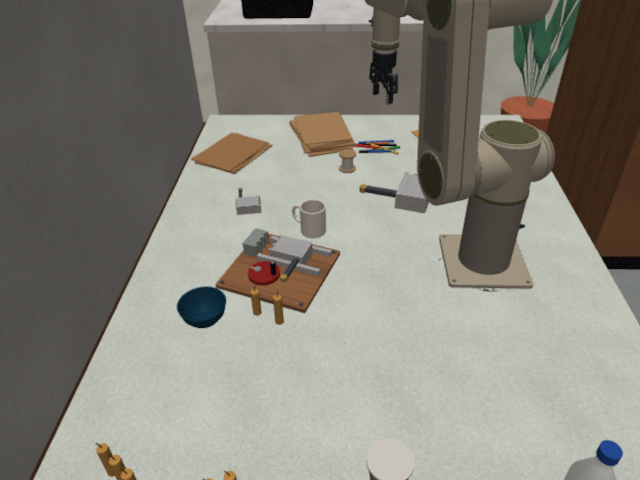

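```bash
python3 - <<'E'
from h import *
a=cv2.imread('pics/t0.png');b=cv2.imread('pics/s0.png')
cv2.imwrite('pics/t0c.png',cv2.resize(cv2.convertScaleAbs(a[110:260,190:390],alpha=1.5),None,fx=4,fy=4,interpolation=2))
cv2.imwrite('pics/s0c.png',cv2.resize(b[190:340,170:370],None,fx=4,fy=4,interpolation=2))
E
```

```text
(no output)
```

View pics/t0c.png

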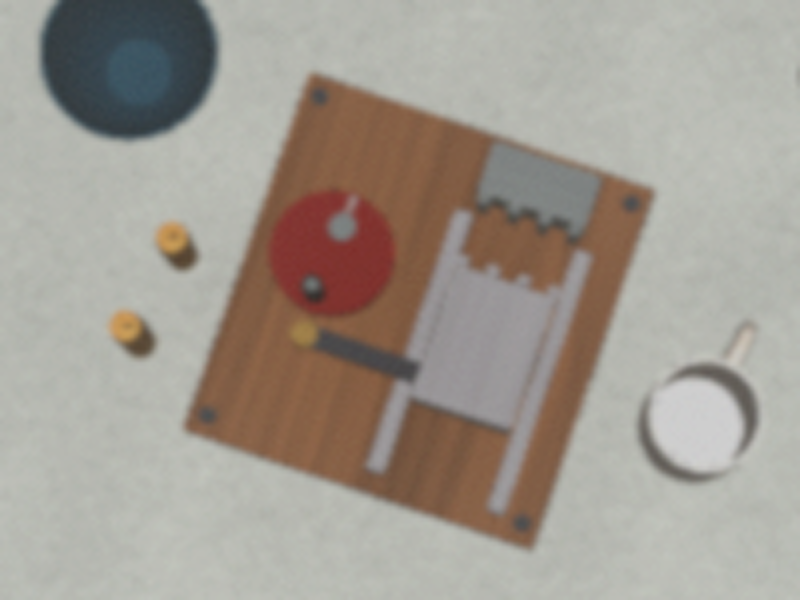

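View pics/s0c.png

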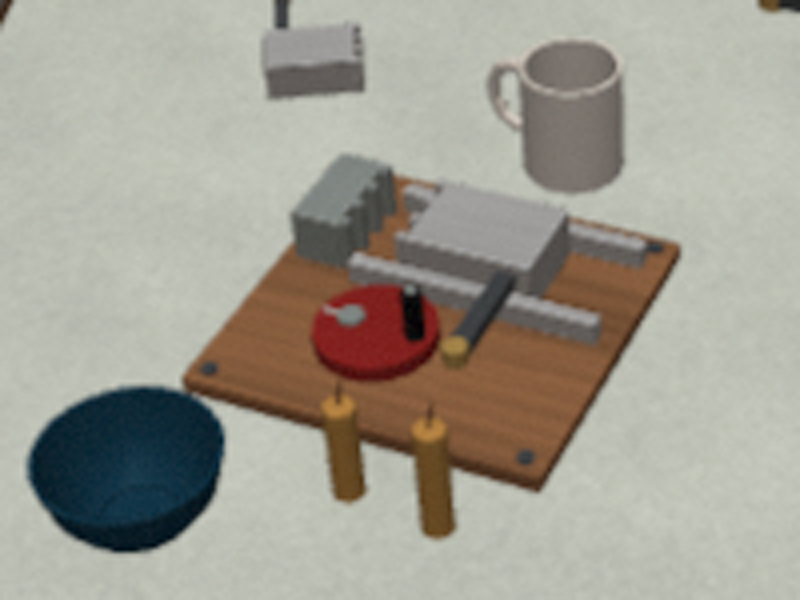

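The slide on the jig, between its rails at about (313,193) in the top view, is the one meant. The smaller piece at (403,137) and the larger one at (433,330) lie loose on the table and are look-alikes. In the top crop I read:
- **Plate corners:** (312,73), (654,188), (185,430) and (532,548).
- **Cam axis:** (342,228).
- **Peg top:** (314,285).
- **Roller:** (304,333).

```bash
cat >> h.py <<'E'
def fit(P,Q): # jig->world 2d
    P=np.array(P,float);Q=np.array(Q,float);p=P-P.mean(0);q=Q-Q.mean(0)
    th=np.arctan2((p[:,0]*q[:,1]-p[:,1]*q[:,0]).sum(),(p*q).sum())
    R=np.array([[np.cos(th),-np.sin(th)],[np.sin(th),np.cos(th)]]);t=Q.mean(0)-R@P.mean(0)
    return th,R,t,(Q-P@R.T-t)
E
python3 - <<'E'
from h import *
import pickle
a,b=pickle.load(open('s0.pkl','rb'))
T=lambda x,y,z:ray(a,x/4-.375+190,y/4-.375+110,z)
S=lambda x,y,z:ray(b,x/4-.375+170,y/4-.375+190,z)
J=[(140,125),(140,-125),(-120,125),(-120,-125)]
Q=[T(312,73,15)[:2],T(654,188,15)[:2],T(185,430,15)[:2],T(532,548,15)[:2]]
th,R,t,e=fit(J,Q);print('top',np.degrees(th),t,e.round(1).tolist())
j=lambda X:(R.T@(np.array(X[:2])-t)).round(1)
Q2=[S(186,381,15)[:2],S(540,488,15)[:2],S(680,247,15)[:2]]
th2,_,t2,e2=fit([J[0],J[2],J[3]],Q2);print('side',np.degrees(th2),t2,e2.round(1).tolist())
for n,x,y,z in[('axis',342,228,49),('peg',314,285,89),('roller',304,333,49),('slideRL',410,398,55),('slideRR',508,430,55),('fixL',490,138,55),('fixR',600,180,55)]:
    X=T(x,y,z);print(n,X,j(X))
for n,x,y,z in[('axis',351,315,49),('peg',411,290,89),('roller',455,345,49),('slideRL',533,292,55),('slideRR',568,215,55)]:
    X=S(x,y,z);print('s',n,X,j(X))
for n,x,y,z in[('cA',172,237,85),('cB',126,326,85),('bowl',130,52,60),('mug',697,418,90)]:
    X=T(x,y,z);print(n,X,j(X))
for n,x,y in[('c1',349,496),('c2',437,532),('mug',572,182)]:
    X=S(x,y,0);print('s',n,X,j(X))
E
```

```text
top -19.553415763164683 [549.7517012   57.47185521] [[-1.8, -1.9], [0.4, 2.0], [0.1, -1.6], [1.4, 1.6]]
side -19.719389190577232 [549.15297063  65.29635474] [[-3.7, -1.4], [1.0, 1.9], [2.7, -0.5]]
axis [608.8 105.7  49. ] [39.5 65.2]
peg [564.7 122.5  89. ] [-7.7 66.3]
roller [538.9 131.4  49. ] [-35.  66.]
slideRL [494.2  61.7  55. ] [-53.8 -14.6]
slideRR [472.3  -2.5  55. ] [-52.9 -82.4]
fixL [667.2   6.8  55. ] [127.6  -8.4]
fixR [638.3 -65.9  55. ] [124.7 -86.6]
s axis [610.9 104.6  49. ] [41.8 64.9]
s peg [565.8 125.2  89. ] [-7.5 69.2]
s roller [539.4 132.3  49. ] [-34.8  67. ]
s slideRL [492.   85.6  55. ] [-63.8   7.2]
s slideRR [473.7   3.4  55. ] [-53.6 -76.4]
cA [597.7 214.4  85. ] [ -7.3 163.9]
cB [539.9 244.2  85. ] [-71.8 172.7]
bowl [726.  244.4  60. ] [103.5 235.1]
mug [ 475.4 -123.6   90. ] [  -9.5 -195.5]
s c1 [600.5 221.    0. ] [ -6.9 171.1]
s c2 [541.9 250.    0. ] [-71.8 178.8]
s mug [ 478.6 -105.4    0. ] [ -12.5 -177.3]
```

>>> arm_command(commands=[[[0.0198,0.044,0.0],[0,0,-8],130],[[0.0198,0.044,0.0],[0,0,-8],130],[[0.0198,0.044,0.0],[0,0,-8],130],[[0.0198,0.044,0.0],[0,0,-8],130],[[0.0198,0.044,0.0],[0,0,-8],130]])

```text
time: 0.6
tcp_pos: [362.5, -317.9, 225.6]
eef_rot: [[0.969, -0.246, -0.002], [-0.246, -0.969, 0.008], [-0.004, -0.007, -1.0]]
contact_force: [1.1, 0.5, -0.7]
grip_width: 42.1
```

>>> arm_command(commands=[[[0.0198,0.044,0.0],[0,0,-6],130],[[0.0198,0.044,0.0],[0,0,0],130],[[0.0198,0.044,0.0],[0,0,0],130],[[0.0198,0.044,0.0],[0,0,0],130],[[0.0198,0.044,0.0],[0,0,0],130]])

```text
time: 1.1
tcp_pos: [462.0, -88.6, 224.1]
eef_rot: [[0.934, -0.358, -0.002], [-0.358, -0.934, 0.009], [-0.005, -0.007, -1.0]]
contact_force: [0.8, -0.4, -0.4]
grip_width: 41.9
```

>>> arm_command(commands=[[[0.0206,0.0424,0.0],[0,0,0],130],[[0.0206,0.0424,0.0],[0,0,0],130],[[0.0206,0.0424,0.0],[0,0,0],130],[[0.0206,0.0424,0.0],[0,0,0],130],[[0.01,0.02,0.0],[0,0,1.5],130]])

```text
time: 1.6
tcp_pos: [555.8, 113.1, 222.5]
eef_rot: [[0.944, -0.33, -0.003], [-0.33, -0.944, 0.009], [-0.006, -0.007, -1.0]]
contact_force: [0.9, -0.0, -0.4]
grip_width: 41.8
```

>>> arm_command(commands=[[[0,0,0],[0,0,0],130]])

```text
time: 1.7
tcp_pos: [556.0, 116.1, 221.6]
eef_rot: [[0.945, -0.326, -0.004], [-0.326, -0.945, 0.009], [-0.007, -0.007, -1.0]]
contact_force: [-0.8, -0.5, -0.6]
grip_width: 41.8
```

>>> arm_command(commands=[[[0.006,0.005,-0.04],[0,0,0],130],[[0.003,0.003,-0.04],[0,0,0],130],[[0,0,-0.03],[0,0,0],130],[[0,0,0],[0,0,0],130]])

```text
time: 2.1
tcp_pos: [564.4, 123.2, 108.9]
eef_rot: [[0.946, -0.326, -0.003], [-0.325, -0.946, 0.008], [-0.006, -0.007, -1.0]]
contact_force: [-1.5, -0.4, 0.3]
grip_width: 41.9
```

```bash
cat > look.py <<'E'
from h import *
import sys
n=sys.argv[1]
a=snap('top','t_.png');b=snap('side','s_.png')
cv2.imwrite('pics/'+n+'.png',np.hstack([cv2.resize(cv2.convertScaleAbs(a['img'][110:260,215:365],alpha=1.5),(400,400),interpolation=2),cv2.resize(b['img'][200:320,210:330],(400,400),interpolation=2)]))
o=r.get_obs();print(o['tcp_pos'].round(1),o['contact_force'].round(1),o['joint_pos'],o['time'],o['grip_width'])
E
python3 look.py l1
```

```text
[567.5 123.6 114. ] [0.3 0.  0.1] [  6.91328196   9.08494229  96.02985961   0.52374533  74.5985219
 115.78022067] 2.2 41.937356234076596
```

View pics/l1.png

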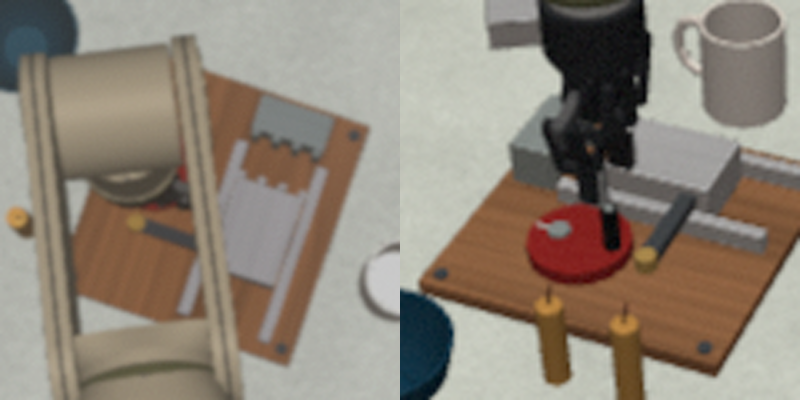

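>>> arm_command(commands=[[[-0.001,0,-0.014],[0,0,0],130],[[-0.001,0,-0.014],[0,0,0],130],[[0,0,-0.014],[0,0,0],130],[[0,0,-0.012],[0,0,0],130],[[0,0,0],[0,0,0],130]])

```text
time: 2.7
tcp_pos: [569.4, 122.9, 62.6]
eef_rot: [[0.945, -0.327, 0.014], [-0.327, -0.945, 0.01], [0.01, -0.015, -1.0]]
contact_force: [-0.6, -0.3, -0.1]
grip_width: 41.8
```

```bash
python3 look.py l2
```

```text
[570.5 123.1  64.4] [-0.1  0.5 -0.4] [  6.83320919  12.06073302  98.26166838   0.53174601  68.67418052
 115.73162431] 2.8 41.85719472014597
```

View pics/l2.png

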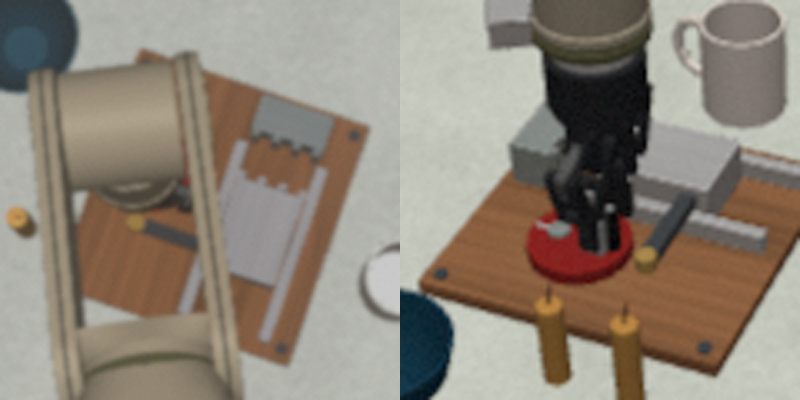

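>>> arm_command(commands=[[[-0.005,0.001,-0.004],[0,0,0],150],[[0,0,0],[0,0,0],170],[[0,0,0],[0,0,0],185],[[0,0,0],[0,0,0],190]])

```text
time: 3.2
tcp_pos: [566.3, 124.5, 61.8]
eef_rot: [[0.945, -0.327, 0.019], [-0.327, -0.945, 0.011], [0.014, -0.017, -1.0]]
contact_force: [0.0, -0.0, -1.1]
grip_width: 21.4
```

```bash
python3 look.py l3
```

```text
[566.5 124.5  61.9] [-0.9 -0.6  0.6] [  7.02249361  11.55560153  99.12475341   0.53165771  68.1414856
 115.905049  ] 3.3 21.661481725925615
```

View pics/l3.png

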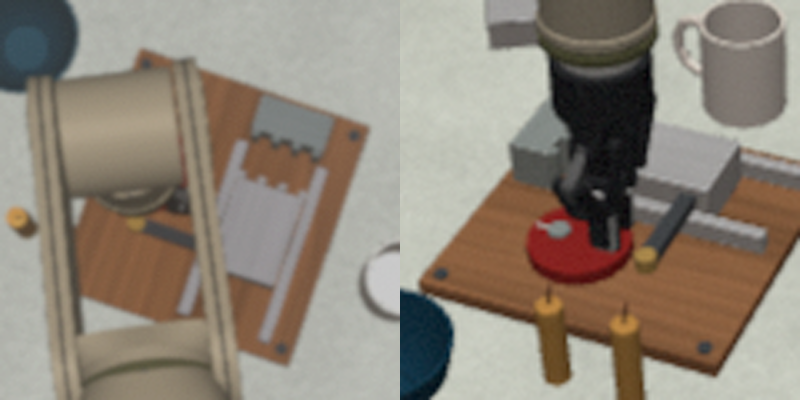

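```bash
cat > arc.py <<'E'
from h import *
import sys
A=np.array([609.5,105.5]);step=float(sys.argv[1]);n=int(sys.argv[2])
o=r.get_obs();p=o['tcp_pos'][:2];d=p-A
ph=np.degrees(np.arctan2(d[1],d[0]))%360
y=o['eef_rot'][:,1];ja=np.degrees(np.arctan2(y[1],y[0]))  # want ja = ph+90-360
err=(ph+90-ja+180)%360-180
print('phi',ph,'rad',np.hypot(*d),'cam',ph-160.4,'jaw err',err,'z',o['tcp_pos'][2],'F',o['contact_force'].round(1),'q6',o['joint_pos'][5],o['eef_rot'][:,2].round(3))
q=p
for i in range(n):
    f=np.radians(ph+step*(i+1));g=A+48*np.array([np.cos(f),np.sin(f)])
    print((g-q).round(1));q=g
E
python3 arc.py 6 5
```

```text
phi 156.14959616502716 rad 47.063472035469566 cam -4.250403834972843 jaw err -4.782041315086531 z 61.943099201504985 F [-0.9 -0.6  0.6] q6 115.90504899590626 [ 0.019  0.011 -1.   ]
[-2.6 -4.3]
[-1.3 -4.9]
[-0.8 -5. ]
[-0.2 -5. ]
[ 0.3 -5. ]
```

>>> arm_command(commands=[[[-0.002,-0.0043,-0.002],[0,0,4],190],[[-0.0013,-0.005,0],[0,0,5],190],[[-0.0008,-0.005,0],[0,0,6],190],[[-0.0002,-0.005,0],[0,0,6],190],[[0.0003,-0.005,0],[0,0,6],190]])

```text
time: 3.8
tcp_pos: [562.6, 103.9, 60.5]
eef_rot: [[0.988, 0.155, 0.012], [0.155, -0.988, 0.026], [0.016, -0.023, -1.0]]
contact_force: [-1.0, 4.5, 0.3]
grip_width: 21.8
```

```bash
python3 arc.py 7 5
```

```text
phi 181.89282592098337 rad 46.94578110648879 cam 21.492825920983364 jaw err -7.046586897921657 z 60.46721801372705 F [-1.   4.5  0.3] q6 84.9547000629353 [ 0.012  0.026 -1.   ]
[-0.5 -5.9]
[ 1.3 -5.7]
[ 1.9 -5.5]
[ 2.6 -5.2]
[ 3.2 -4.9]
```

Contact shows a 4.5 N reaction, so the peg is moving. I'll carry on.

>>> arm_command(commands=[[[-0.0005,-0.006,0],[0,0,5],190],[[0.0013,-0.0057,0],[0,0,6],190],[[0.0019,-0.0055,0],[0,0,7],190],[[0.0026,-0.0052,0],[0,0,7],190],[[0.0032,-0.005,0],[0,0,7],190]])

```text
time: 4.3
tcp_pos: [568.6, 80.8, 60.2]
eef_rot: [[0.739, 0.674, -0.011], [0.674, -0.738, 0.035], [0.015, -0.033, -0.999]]
contact_force: [-4.3, 4.2, 2.0]
grip_width: 21.5
```

```bash
python3 arc.py 7 5;python3 look.py l4
```

```text
phi 211.07403763650362 rad 47.80995144767996 cam 50.67403763650361 jaw err -11.315142796100758 z 60.236320927595855 F [-4.3  4.2  2. ] q6 48.58105450464943 [-0.011  0.035 -0.999]
[ 3.2 -4.9]
[ 3.9 -4.4]
[ 4.4 -3.9]
[ 4.8 -3.3]
[ 5.2 -2.7]
[569.   80.3  60.2] [-2.1  1.5  1.6] [ 1.6711544  12.33253069 98.44356718  2.08490383 69.75862121 48.74670768] 4.4 21.53134642569328
```

View pics/l4.png

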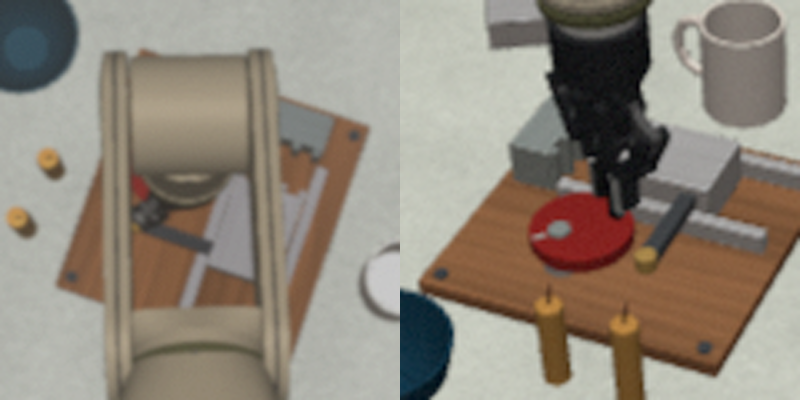

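>>> arm_command(commands=[[[0.0032,-0.005,0],[-1,-0.5,4],190],[[0.0039,-0.0045,0],[-0.5,0,5],190],[[0.0044,-0.004,0],[-0.5,0,5],190],[[0.005,-0.0033,0],[0,0,6],190],[[0.0053,-0.0027,0],[0,0,6],190]])

```text
time: 4.9
tcp_pos: [587.5, 63.5, 60.1]
eef_rot: [[0.375, 0.927, -0.011], [0.927, -0.375, -0.002], [-0.006, -0.009, -1.0]]
contact_force: [-5.6, 2.2, 3.3]
grip_width: 21.2
```

```bash
python3 arc.py 7 5
```

```text
phi 242.33692468265843 rad 47.36434954055166 cam 81.93692468265843 jaw err -5.66456429038999 z 60.14654400074453 F [-5.6  2.2  3.3] q6 23.316459296742252 [-0.011 -0.002 -1.   ]
[ 5.1 -3. ]
[ 5.6 -1.7]
[ 5.8 -1. ]
[ 5.9 -0.3]
[5.8 0.4]
```

>>> arm_command(commands=[[[0.005,-0.003,0],[0,0,5],190],[[0.0057,-0.0017,0],[0,0,6],190],[[0.006,-0.001,0],[0,0,6],190],[[0.006,-0.0003,0],[0,0,6],190],[[0.006,0.0004,0],[0,0,6],190]])

```text
time: 5.4
tcp_pos: [612.9, 58.2, 60.1]
eef_rot: [[-0.124, 0.992, -0.016], [0.992, 0.123, -0.01], [-0.008, -0.017, -1.0]]
contact_force: [-4.8, -0.3, 3.3]
grip_width: 22.0
```

```bash
python3 arc.py 7 5
```

```text
phi 274.1357930352303 rad 47.42145465640362 cam 113.73579303523027 jaw err -2.955502880631684 z 60.05886231076976 F [-4.8 -0.3  3.3] q6 -5.928055688655323 [-0.016 -0.01  -1.   ]
[5.9 0.2]
[5.7 1.5]
[5.4 2.2]
[5.1 2.8]
[4.8 3.4]
```

>>> arm_command(commands=[[[0.006,0.0003,0],[0,0,6],190],[[0.0058,0.0015,0],[0,0,6],190],[[0.0055,0.0022,0],[0,0,6],190],[[0.0052,0.003,0],[0,0,6],190],[[0.0048,0.0035,0],[0,0,6],190]])

```text
time: 5.9
tcp_pos: [637.8, 66.0, 60.0]
eef_rot: [[-0.604, 0.797, -0.015], [0.797, 0.603, -0.024], [-0.01, -0.026, -1.0]]
contact_force: [-4.3, -3.8, 2.9]
grip_width: 21.6
```

```bash
python3 arc.py 6 5
```

```text
phi 305.62109669743484 rad 48.566581488451774 cam 145.22109669743483 jaw err -1.5102218436343264 z 59.984343572553456 F [-4.3 -3.8  2.9] q6 -34.619205628436475 [-0.015 -0.024 -1.   ]
[3.6 3.6]
[3.6 3.5]
[3.2 3.9]
[2.8 4.2]
[2.3 4.5]
```

>>> arm_command(commands=[[[0.0038,0.0036,0],[0,0,6],190],[[0.0036,0.0036,0],[0,0,6],190],[[0.0032,0.004,0],[0,0,6],190],[[0.0028,0.0043,0],[0,0,6],190],[[0.0023,0.0046,0],[0,0,6],190]])

```text
time: 6.4
tcp_pos: [652.4, 81.6, 60.0]
eef_rot: [[-0.921, 0.389, -0.003], [0.388, 0.921, -0.037], [-0.012, -0.035, -0.999]]
contact_force: [-2.1, -5.1, 1.1]
grip_width: 21.4
```

```bash
python3 arc.py 5 3;python3 look.py l5
```

```text
phi 330.92575812870894 rad 49.10932046716556 cam 170.52575812870893 jaw err -6.188766361980015 z 59.98105711474132 F [-2.1 -5.1  1.1] q6 -62.60087062366857 [-0.003 -0.037 -0.999]
[0.9 4.3]
[1.5 3.9]
[1.2 4. ]
[652.5  82.2  60. ] [-1.5 -4.2  0.5] [  3.87163415  24.20848811  83.86343685  -2.18294701  72.21555332
 -62.50469517] 6.5 21.549997748120127
```

View pics/l5.png

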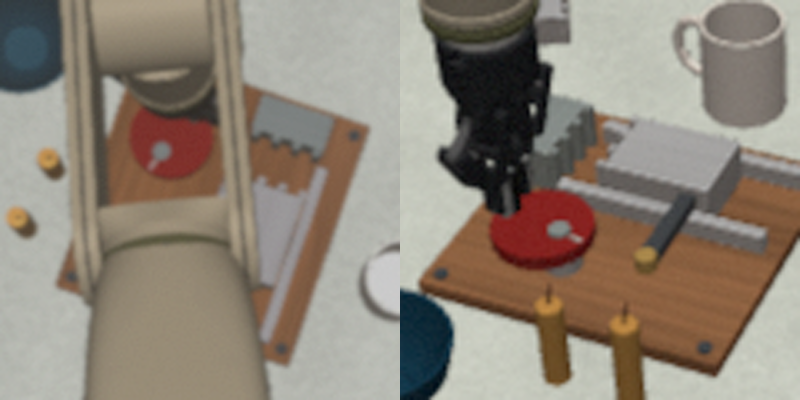

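>>> arm_command(commands=[[[0.001,0.0042,0],[0,0,1],190],[[0.0014,0.004,0],[0,0,3],190],[[0.0012,0.004,0],[0,0,3],190],[[0,0,0],[0,0,0],190]])

```text
time: 6.9
tcp_pos: [656.0, 91.6, 60.0]
eef_rot: [[-0.956, 0.293, 0.002], [0.293, 0.955, -0.04], [-0.014, -0.038, -0.999]]
contact_force: [-0.5, -0.4, -0.5]
grip_width: 21.6
```

```bash
python3 arc.py 5 3;python3 - <<'E'
from h import *
a=snap('top','t6.png');b=snap('side','s6.png')
cv2.imwrite('pics/l6.png',np.hstack([cv2.resize(cv2.convertScaleAbs(a['img'][145:195,250:300],alpha=1.5),(400,400),interpolation=2),cv2.resize(b['img'][240:300,230:290],(400,400),interpolation=2)]))
E
```

```text
phi 343.3307141434636 rad 48.52540955216955 cam 182.93071414346358 jaw err 0.4088184619995445 z 59.99255706811986 F [-0.5 -0.4 -0.5] q6 -67.40288548266702 [ 0.002 -0.04  -0.999]
[0.5 4.2]
[0.7 4.1]
[0.3 4.2]
```

View pics/l6.png

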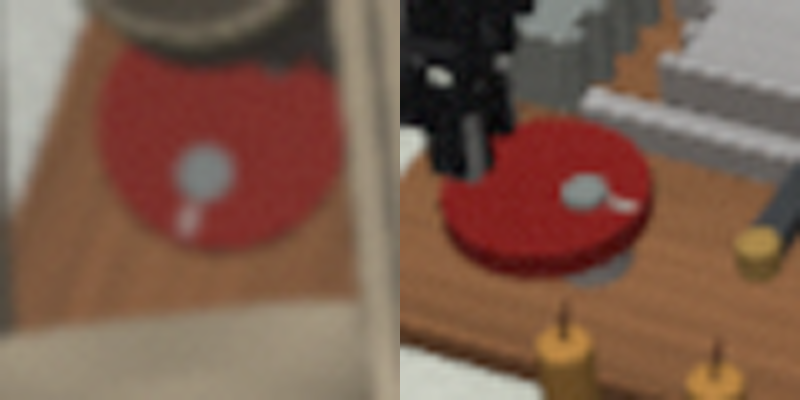

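>>> arm_command(commands=[[[0,0,0],[0,0,0],180],[[0,0,0.02],[0,0,0],180],[[0,0,0.02],[0,0,0],180],[[0,0,0.03],[1,0,0],180],[[-0.02,0,0.01],[1,0,0],220]])

```text
time: 7.5
tcp_pos: [634.7, 92.9, 139.3]
eef_rot: [[-0.953, 0.304, -0.001], [0.304, 0.953, -0.002], [0.001, -0.003, -1.0]]
contact_force: [-0.3, -0.4, 0.9]
grip_width: 12.7
```

>>> arm_command(commands=[[[-0.045,-0.01,0.0],[0,0,-1],255],[[-0.045,-0.01,0.0],[0,0,-1],255],[[-0.045,-0.01,0.0],[0,0,0],255],[[-0.03,-0.01,0.0],[0,0,0],255],[[0,0,0.0],[0,0,0],255]])

```text
time: 8.0
tcp_pos: [464.9, 52.9, 141.6]
eef_rot: [[-0.937, 0.349, 0.005], [0.349, 0.937, 0.001], [-0.005, 0.002, -1.0]]
contact_force: [0.6, 1.1, 0.8]
grip_width: 0.0
```

```bash
python3 - <<'E'
from h import *
a=snap('top','t7.png');b=snap('side','s7.png')
cv2.imwrite('pics/l7.png',np.hstack([cv2.resize(cv2.convertScaleAbs(a['img'][130:205,240:315],alpha=1.5),(400,400),interpolation=2),cv2.resize(b['img'][210:300,230:320],(400,400),interpolation=2)]))
o=r.get_obs();print(o['tcp_pos'],o['eef_rot'].round(3))
E
```

```text
[468.28471275  53.37580514 142.863054  ] [[-0.937  0.348  0.009]
 [ 0.348  0.937  0.001]
 [-0.008  0.004 -1.   ]]
```

View pics/l7.png

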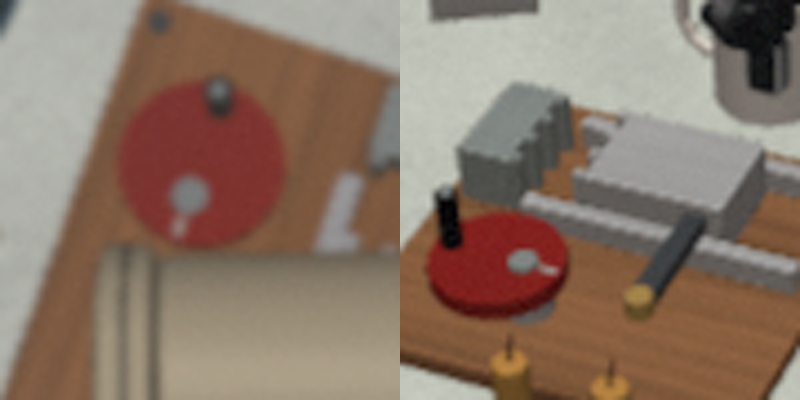

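```bash
python3 - <<'E'
from h import *
import pickle
a,b=pickle.load(open('s0.pkl','rb'))
T=lambda x,y,z:ray(a,(x+.5)/5.3333-.5+240,(y+.5)/5.3333-.5+130,z)
S=lambda x,y,z:ray(b,(x+.5)/4.4444-.5+230,(y+.5)/4.4444-.5+210,z)
for n,p,x in[('t',T(218,86,89),T(190,195,49)),('s',S(443,188,89),S(522,261,49))]:
    d=p-x;print(n,p,x,np.hypot(d[0],d[1]),np.degrees(np.arctan2(d[1],d[0]))+19.6)
R=np.array([[.942,.3355],[-.3355,.942]]);t=np.array([549.7,59])
for q in[(-92,-50),(-26,-50),(35,-50)]: print(q,R@q+t)
E
```

```text
t [656.5  89.8  89. ] [610.1 105.4  49. ] 48.952221604335776 1.0170003967336392
s [422.2  80.9  89. ] [375.5  98.8  49. ] 50.012998310439244 -1.37171056108199
(-92, -50) [446.261  42.766]
(-26, -50) [508.433  20.623]
(35, -50) [5.65895e+02 1.57500e-01]
```

The cam peg measures within about 1.5° of jig +x, so the low side faces the roller. Next I go behind the slide and down.

>>> arm_command(commands=[[[-0.016,-0.007,0.0],[0,0,-0.5],255],[[-0.008,-0.003,-0.02],[0,0,0],255],[[0,0,-0.02],[0,0,0],255],[[0,0,0],[0,0,0],255]])

```text
time: 8.5
tcp_pos: [449.8, 44.1, 105.3]
eef_rot: [[-0.933, 0.36, 0.017], [0.36, 0.933, 0.002], [-0.015, 0.008, -1.0]]
contact_force: [-0.5, -0.6, -0.1]
grip_width: -0.3
```

```bash
cat > jg.py <<'E'
from h import *
o=r.get_obs();R=np.array([[.942,.3355],[-.3355,.942]]);t=np.array([549.7,59])
print('tcp',o['tcp_pos'].round(1),'jig',(R.T@(o['tcp_pos'][:2]-t)).round(1),'F',o['contact_force'].round(1),'Fjig',(R.T@o['contact_force'][:2]).round(1),o['joint_pos'].round(0),o['time'])
E
python3 jg.py; python3 look.py l8
```

```text
tcp [449.8  44.1 105.3] jig [-89.1 -47.6] F [-0.5 -0.6 -0.1] Fjig [-0.3 -0.8] [ -1. -11. 117.   0.  73. -70.] 8.5
[451.2  44.1 107.7] [ 0.5 -0.3  0.3] [ -1.00843403 -11.51594922 117.03055576   0.1324818   73.33526457
 -69.97419897] 8.6 -0.06396433647998127
```

View pics/l8.png

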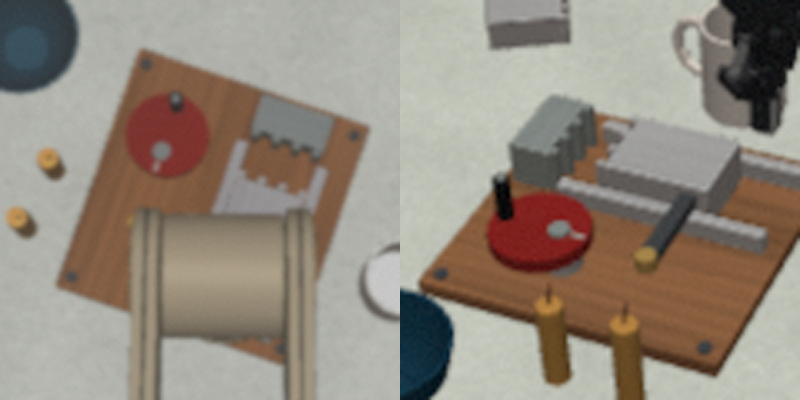

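>>> arm_command(commands=[[[-0.006,-0.001,-0.02],[0,1,0],255],[[-0.001,0,-0.02],[0,0,0],255],[[0,0,-0.02],[0,0,0],255],[[0,0,-0.014],[0,0,0],255],[[0,0,0],[0,0,0],255]])

```text
time: 9.1
tcp_pos: [448.2, 43.5, 33.5]
eef_rot: [[-0.933, 0.36, 0.007], [0.36, 0.933, 0.002], [-0.006, 0.004, -1.0]]
contact_force: [-0.6, 0.2, 0.1]
grip_width: 0.2
```

```bash
python3 look.py l9;python3 jg.py
```

```text
[449.6  43.5  35.4] [-0.5 -0.6  0.4] [ -1.08603354  -5.11968483 119.61422281   0.13887078  64.95002156
 -70.05368535] 9.2 -0.7272095426415425
tcp [449.6  43.5  35.4] jig [-89.1 -48.2] F [-0.5 -0.6  0.4] Fjig [-0.3 -0.7] [ -1.  -5. 120.   0.  65. -70.] 9.2
```

View pics/l9.png

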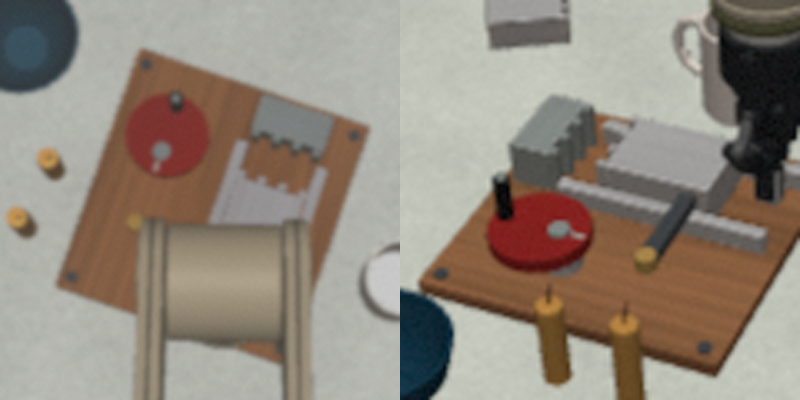

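>>> arm_command(commands=[[[0.0065,-0.0045,0],[0,0,0],255],[[0.0075,-0.0027,0],[0,0,0],255],[[0.006,-0.0022,0],[0,0,0],255],[[0.005,-0.0018,0],[0,0,0],255],[[0.005,-0.0018,0],[0,0,0],255]])

```text
time: 9.7
tcp_pos: [484.4, 29.4, 38.8]
eef_rot: [[-0.933, 0.36, 0.014], [0.36, 0.933, 0.002], [-0.013, 0.007, -1.0]]
contact_force: [-1.4, 1.2, -0.6]
grip_width: -0.2
```

```bash
python3 jg.py
```

```text
tcp [484.4  29.4  38.8] jig [-51.6 -49.8] F [-1.4  1.2 -0.6] Fjig [-1.7  0.7] [ -3.  -0. 115.   0.  65. -72.] 9.7
```

>>> arm_command(commands=[[[0.004,-0.0016,-0.002],[0,0.5,0],255],[[0.004,-0.0016,-0.001],[0,0,0],255],[[0.003,-0.0012,-0.001],[0,0,0],255],[[0.003,-0.0012,-0.001],[0,0,0],255]])

```text
time: 10.1
tcp_pos: [498.7, 24.0, 33.3]
eef_rot: [[-0.933, 0.36, 0.002], [0.36, 0.933, 0.003], [-0.0, 0.004, -1.0]]
contact_force: [-4.5, 1.5, 3.3]
grip_width: -0.4
```

```bash
python3 jg.py;python3 look.py l10
```

```text
tcp [498.7  24.   33.3] jig [-36.3 -50.1] F [-4.5  1.5  3.3] Fjig [-4.8 -0.1] [ -3.   3. 112.   0.  65. -72.] 10.1
[499.2  23.7  33.4] [-0.5 -0.3 -0.4] [ -3.28713764   3.07313129 111.78307002   0.19261743  64.98870179
 -72.27862762] 10.2 0.12402883877170363
```

View pics/l10.png

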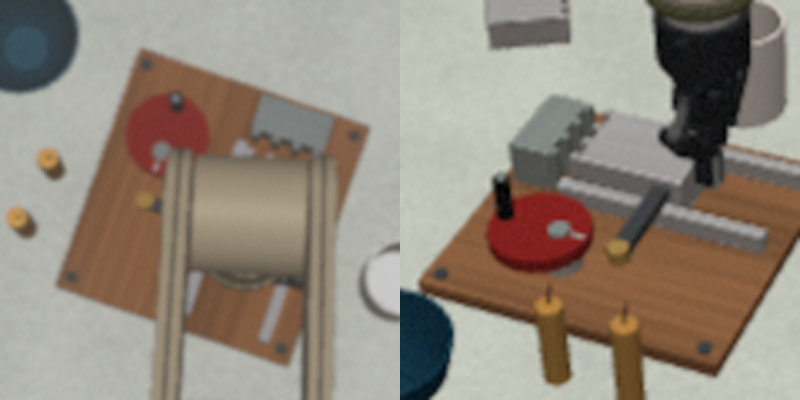

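>>> arm_command(commands=[[[0.0035,-0.0012,0],[0,0,0],255],[[0.0028,-0.001,0],[0,0,0],255],[[0.002,-0.0007,0],[0,0,0],255]])

```text
time: 10.5
tcp_pos: [507.1, 20.9, 33.1]
eef_rot: [[-0.933, 0.36, 0.002], [0.36, 0.933, 0.003], [-0.0, 0.003, -1.0]]
contact_force: [-3.4, 2.4, 1.7]
grip_width: 0.1
```

>>> arm_command(commands=[[[0.002,-0.0007,0],[0,0,0],255]])

```text
time: 10.6
tcp_pos: [509.2, 20.2, 33.1]
eef_rot: [[-0.933, 0.36, 0.001], [0.36, 0.933, 0.003], [-0.0, 0.003, -1.0]]
contact_force: [-3.9, 2.0, 1.9]
grip_width: 0.0
```

```bash
python3 jg.py
```

```text
tcp [509.2  20.2  33.1] jig [-25.1 -50.1] F [-3.9  2.   1.9] Fjig [-4.4  0.5] [ -4.   5. 110.   0.  65. -73.] 10.6
```

>>> arm_command(commands=[[[0.002,-0.0007,0],[0,0,0],255]])

```text
time: 10.7
tcp_pos: [511.3, 19.5, 33.1]
eef_rot: [[-0.933, 0.36, 0.001], [0.36, 0.933, 0.003], [0.0, 0.003, -1.0]]
contact_force: [-12.4, 5.7, 6.6]
grip_width: -0.3
```

>>> arm_command(commands=[[[0.0015,-0.0005,0],[0,0,0],255]])

```text
time: 10.8
tcp_pos: [511.3, 19.6, 32.8]
eef_rot: [[-0.933, 0.359, -0.003], [0.359, 0.933, 0.004], [0.004, 0.003, -1.0]]
contact_force: [-15.9, 6.8, 11.4]
grip_width: -0.0
```

```bash
python3 jg.py;python3 look.py l11
```

```text
tcp [511.3  19.6  32.8] jig [-23. -50.] F [-15.9   6.8  11.4] Fjig [-17.2   1. ] [ -4.   5. 110.   0.  65. -73.] 10.8
[511.2  19.6  32.7] [-11.2   4.7   8.8] [ -3.71613129   5.19996681 109.61134235   0.26088406  65.35611878
 -72.7599374 ] 10.9 0.055112211682485195
```

View pics/l11.png

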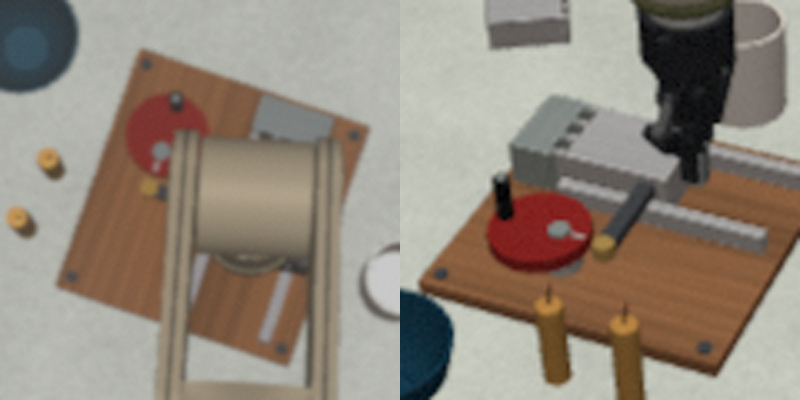

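The slide has stopped against the fixed half at 17 N. In the side view the halves meet at about (575,135), and the cam mark still faces the roller. I'll back off, lift and check.

>>> arm_command(commands=[[[-0.008,0.003,0],[0,0,0],255],[[-0.012,0.0045,0],[0,0,0],255],[[-0.012,0.0045,0.0],[0,0,0],255],[[-0.005,0.002,0.03],[0,0,0],255],[[0,0,0.045],[0,0,0],255]])

```text
time: 11.4
tcp_pos: [469.4, 33.2, 103.0]
eef_rot: [[-0.933, 0.36, -0.009], [0.36, 0.933, 0.003], [0.009, -0.001, -1.0]]
contact_force: [1.5, -0.3, -0.0]
grip_width: 0.2
```

>>> arm_command(commands=[[[0,0,0.045],[0,0,0],255],[[-0.01,-0.045,0.01],[0,0,0],255],[[-0.01,-0.045,0],[0,0,0],255],[[-0.01,-0.045,0],[0,0,0],255],[[-0.01,-0.045,0],[0,0,0],255]])

```text
time: 11.9
tcp_pos: [435.1, -148.8, 170.6]
eef_rot: [[-0.937, 0.349, 0.015], [0.349, 0.937, -0.004], [-0.015, 0.002, -1.0]]
contact_force: [1.2, -0.4, -0.5]
grip_width: -0.0
```

>>> arm_command(commands=[[[0,-0.045,0.0],[0,0,0],255],[[0,-0.045,0],[0,0,0],255],[[0,-0.045,0],[0,0,0],255],[[0,-0.03,0],[0,0,0],255],[[0,0,0],[0,0,0],255]])

```text
time: 12.4
tcp_pos: [433.4, -328.6, 173.2]
eef_rot: [[-0.934, 0.356, 0.023], [0.355, 0.935, -0.015], [-0.027, -0.006, -1.0]]
contact_force: [-0.0, 0.9, -0.4]
grip_width: -0.1
```

```bash
python3 - <<'E'
from h import *
a=snap('top','t12.png');b=snap('side','s12.png')
cv2.imwrite('pics/l12.png',np.hstack([cv2.resize(cv2.convertScaleAbs(a['img'][120:250,230:360],alpha=1.5),(400,400),interpolation=2),cv2.resize(b['img'][215:325,220:330],(400,400),interpolation=2)]))
E
python3 jg.py
```

```text
tcp [ 433.7 -325.4  172.9] jig [  19.7 -401. ] F [0.2 0.9 0.2] Fjig [-0.2  0.9] [ -43.   -1.  100.    0.   79. -112.] 12.5
```

View pics/l12.png

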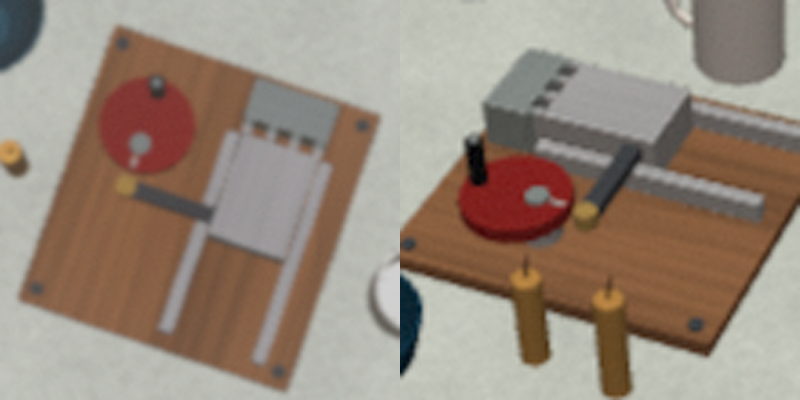

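View pics/t12.png

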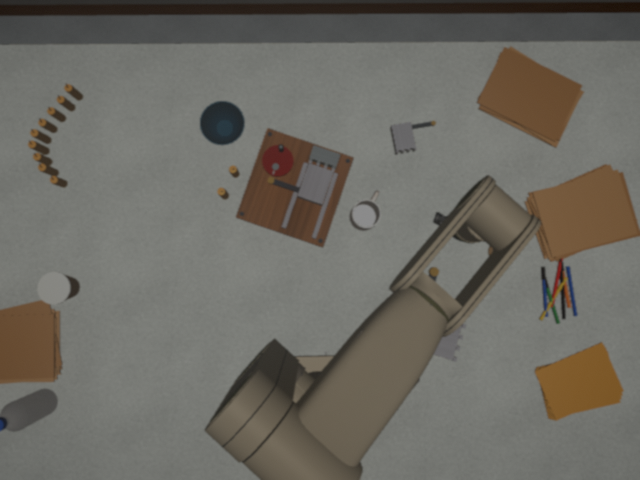

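```bash
python3 - <<'E'
from h import *
import pickle
a,b=pickle.load(open('s0.pkl','rb'))
k=400/130
T=lambda x,y,z:ray(a,(x+.5)/k-.5+230,(y+.5)/k-.5+120,z)
R=np.array([[.942,.3355],[-.3355,.942]]);t=np.array([549.7,58])
for n,x,y,z in[('rearL',210,242,55),('rearR',284,259,55),('roller',126,185,49),('axis',140,144,49),('peg',156,82,89)]:
    X=T(x,y,z);print(n,X,(R.T@(X[:2]-t)).round(1))
E
```

```text
rearL [522.7  46.2  55. ] [-21.5 -20.2]
rearR [507.3 -17.1  55. ] [-14.7 -85. ]
roller [573.7 118.   49. ] [ 2.5 64.6]
axis [609.3 105.6  49. ] [40.2 64.8]
peg [655.   90.1  89. ] [88.4 65.6]
```

```bash
python3 -c "
from station import r
print(r.job_done())"
```

```text
the job is handed in; nothing more can be done
None
```

The mould is closed with the cam at its low point, and the job was handed in at about 12.5 s on the robot's clock. I swung the black peg half a turn, via the slide's side, with the gripper held loosely around it. Once the white mark faced the roller, I pushed the slide forward with shut fingers until it stopped against the fixed half, at about 17 N along the push. The arm was then backed off, lifted and moved clear.

**Cam:** In the last pictures the peg is at jig (88.4, 65.6) mm against the ideal (88, 65). That puts the low side at the roller within about 1°.

**Slide:** The roller is at jig x 2.5 mm against an expected 2.0, and the two mould halves are visibly touching.

**Disagreement:** The slide's rear corners, read from a blurry edge, came out at about −21 and −15 mm instead of −15. I put this down to my pixel reading, since the roller position, the stop force and the side view all indicate the mould is home.

**Bystanders:** The candles, mug and bowl stand where they were.

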